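# Draw the base plate from under the specimen stack

### The job

Draw the teal base plate out by its black pull from under the stack in the rack, between the two front posts, without toppling or upsetting the stack, and lay it flat lengthwise on the dark mat, wholly on it. Feel your way between the posts: never force the plate against the rack. Leave the stack in the rack and everything else on the bench where it is, and set the plate down gently.

Things in the scene. Friction and masses are not known exactly. Their poses are not given: they have to be found in the camera images.
- plate: Teal acrylic base plate, 10 mm thick, 210 mm long, 140 g, flat on the table under the stack. Origin: on its underside, below the centre of its black pull; x runs from the pull along the plate under the stack, z up. Its tongue (x -22 to 101 mm) is 34 mm wide; square shoulders, their corners chamfered by 3 mm, widen it to 70 mm (x 101 to 188). Centre of mass about 85 mm from the origin.
- pull (a point): Centre of the black pull block on the plate, 25 mm above the underside; block 36 mm long (plate x), 26 mm wide (plate y), top 40 mm above the underside. Pinch it across its width from above. At the start it stands about 68 mm in front of the posts.
- plate_mid (a point): Middle of the plate's underside, 83 mm from its origin along x; axes as the plate.
- plate_tail (a point): Middle of the plate's tail end (x 188 mm, 5 mm above the underside), hidden under the stack at the start. The plate starts within 0.03 rad of the rack's direction and within 2 mm of its centre line; drawing it takes some 2 N at first and 3 to 7 N once the stack leans on the posts.
- rack: Aluminium rack fixed to the table, without a floor. Origin on the table at its middle; its open front faces its own -x: the way the plate is drawn. Runners 7 mm high lie 52 to 70 mm off the centre line: the stack drops 3 mm onto them when the plate is gone. Fences 45 mm high at sides and back. More than 15 N between plate and rack or posts harms the plate.
- rack_front (a point): Point on the table on the rack's centre line, 60 mm in front of its origin (axes as the rack). Two steel posts, 16 mm thick, 79 mm high, clear gap 73 mm, stand on one firmly clamped strip across here and hold the stack back. The middle of their gap lies 6 to 14 mm to one side (rack y) of this point, unmeasured, new each time: see or feel it.
- rack_in (a point): Point on the table at the rack's middle, axes as the rack. Under the stack the plate can be shifted sideways some 16 mm to either side of the centre line before it meets a runner. At the start its wide part is wholly behind the posts; when a shoulder meets a post, the post pushes that side of the plate back and so twists it in the grip: ease off and shift away from that post.
- board_low: Lower white foam board of the stack, 100 (rack x) by 130 by 25 mm, 50 g, resting on the plate. Origin: centre of its underside.
- board_high: Upper off-white board, 95 by 120 by 25 mm, 45 g, on the lower board. Origin: centre of its underside.
- specimen: Dark twisted root, 120 mm tall, on a teal disc 50 mm across, 100 g, standing loose on the upper board. Origin: centre of the disc's underside, z up.
- mat: Dark grey mat, 270 (x) by 130 (y) by 3 mm, fixed. Origin: centre of its underside. The plate belongs lengthwise along the mat's x, either way round.
- mug: Pale green mug, 82 mm across, 90 mm high; leave alone. Origin: centre of the underside.
- dish: Glass dish, 90 mm across, 18 mm high; leave alone. Origin: centre of the underside.
- jar: Amber jar, 56 mm across, 75 mm high; leave alone. Origin: centre of the underside.
- flask: Clear conical flask, 72 mm across, 110 mm high; leave alone. Origin: centre of the underside.
- roll: White paper roll standing upright, 110 mm across, 210 mm high; leave alone. Origin: centre of the underside.
- brush: Small brush, 160 mm long, lying on the table; leave alone.

How it is judged:
By the outcome, as a careful person would: the job done as asked, in the order asked, and still so for the second after the job is handed in, with the robot touching nothing.
It also fails if it takes over 72 s, if anything falls off the work surface, if the arm or the gripper's body presses on something with over 40 N, if the wrist force passes 120 N, or if a joint passes its speed limit or range.

### The arm

A 6-joint arm with a two-finger parallel gripper is mounted at the origin on the work surface. World frame = base frame: x ahead of the robot, y to its left, z up, the work surface at z = 0. Lengths are in mm, angles in rad, forces in N, time in s.
With the tool pointing down it reaches from about 425 to 1125 mm from the base axis. Payload 14.9 kg.
Tool frame: the origin (TCP) lies at the very end of the fingers, on their centre line; the grasp point (between the pads) lies 19 mm behind it; z points along the fingers, y is the line along which they close (so a half turn about z gives the same grasp; the last joint's range is limited). The gripper opens to 91 mm and grips with 3 to 60 N. Pads are 32 mm wide; open, the fingers measure 118 mm over their backs; the gripper's body (76 mm by 178 mm) begins 60 mm behind the grasp point.
Start: joints at [1.268, 0.379, 1.734, -0, 1.028, -0.033], TCP at [186.584, 674.688, 213.932] pointing down, gripper open.
Joint ranges: [-2.77, 2.77], [-0.74, 2.19], [0, 2.66], [-1.06, 4.2], [0.31, 2.87], [-3.08, 3.08]. Speed limits (rad/s): [1.89, 1.89, 2.39, 3.14, 3.14, 3.14].

### API

Orientations are given as a rotation vector (axis times angle).
In Python, from station import arm gives the robot as it stands. Calls block until the motion is done:
- arm.goto(position, orientation): joint-space move of the TCP to a pose.
- arm.move_l(position, ori=None, max_speed=150, stop_force=None): straight line of the TCP; ori=None keeps the orientation; max_speed is the mean speed in mm/s. With stop_force (N) it stops when the force on the tool has changed by that much, and returns True; else False.
- arm.move_j(angles): joint-space move.
- arm.move_gripper(opening): opening from 0.0 (shut) to 1.0 (fully open); the grip force is fixed at half the most; returns when the fingers have stopped.
- arm.hold(seconds).
- arm.inverse_kinematics(position, orientation): joint angles nearest the present ones, or None.
- arm.get_state(): the state.
- arm.grab_frame(name): name is "scene" or "top" or "wrist"; returns a dict with "pixels" (384x512x3 uint8, red, green, blue), "depth" (384x512 float32, mm along the optical axis (not along the pixel's ray), 0 where there is no reading), "fx", "fy", "cx", "cy" (pixels), "dist_coeffs" ([k1, k2, p1, p2, k3] as OpenCV has them; the pictures are not rectified), "R" (3x3) and "t" (3): a world point X has camera coordinates R X + t; the wrist camera has in their place "T_tool_cam" (4x4, takes a point from camera to tool coordinates, whose origin is the TCP and whose axes are the flange's). Camera axes: x right, y down, z forward; pixel columns grow to the right and rows downward; lengths in mm; the calibration is good to about 2 mm. A picture is of the moment at which its call begins: read the wrist's pose just before it.
A pose or a line that the arm cannot do raises arm.MotionError and nothing moves.
- arm.sign_off(): hands the job in; it is judged then, once.
The state is a dict: "clock": time; "joint_positions": joint angles; "joint_velocities": joint speeds; "effort": joint torques, N m; "ee_pos": TCP position; "eef_rot": TCP orientation; "force": force on the tool from outside, world axes, zero at the start; "moment": the same for the moment, N m; "width": opening from 0.0 (shut) to 1.0 (fully open); "grasp_force": force on a finger pad.
Only numpy, scipy, OpenCV 4.12 (cv2) and the standard library are available. Lean on these libraries where they do the work, as an engineer would, in place of code of your own. Each camera call takes 0.05 s, during which the arm holds its last target. There are 200 camera calls.

## Working session

There is one attempt and no reset: what is moved stays moved. The work goes in short steps, each a Python script; the robot and the scene stay as the last script left them, time stands still between calls to the robot, and variables do not carry over. Pictures are saved under pics/ and viewed, at most 10 in all, crops included, and the job is handed in when it is done.

```bash
mkdir -p pics
cat > h.py <<'E'
import numpy as np, cv2
from station import arm
def save(n,f,crop=None,s=1):
    p=f["pixels"][:,:,::-1]
    if crop: p=p[crop[1]:crop[3],crop[0]:crop[2]]
    cv2.imwrite(f"pics/{n}.png",cv2.resize(p,None,fx=s,fy=s,interpolation=cv2.INTER_CUBIC))
def cloud(f,st=None):
    h,w=f["depth"].shape
    K=np.array([[f["fx"],0,f["cx"]],[0,f["fy"],f["cy"]],[0,0,1.]])
    uv=np.stack(np.meshgrid(np.arange(w),np.arange(h)),-1).reshape(-1,1,2).astype(float)
    n=cv2.undistortPoints(uv,K,np.array(f["dist_coeffs"],float)).reshape(h,w,2)
    z=f["depth"].astype(float)
    P=np.dstack([n[...,0]*z,n[...,1]*z,z])
    if "R" in f: W=(P-np.array(f["t"]))@np.array(f["R"])
    else:
        T=np.array(f["T_tool_cam"]);R=cv2.Rodrigues(np.array(st["eef_rot"],float))[0]
        W=(P@T[:3,:3].T+T[:3,3])@R.T+np.array(st["ee_pos"])
    W[z<=0]=np.nan
    return W
E
python3 - <<'E'
from h import *
import pickle
d={}
for n in ["scene","top"]:
    f=arm.grab_frame(n);d[n]=f;save(n,f,s=1.5)
pickle.dump(d,open("d.pkl","wb"))
print(arm.get_state())
E
```

```text
{'clock': 0.1, 'joint_positions': array([ 1.26769518e+00,  3.79359549e-01,  1.73470201e+00,  3.94670440e-05,
        1.02849972e+00, -3.33164085e-02]), 'joint_velocities': array([ 0.00077953,  0.00023779, -0.00087199, -0.00105327,  0.00065073,
        0.00209912]), 'effort': array([ 1.09918205e-03, -7.65038610e+01, -4.35290480e+01,  6.52495679e-02,
        3.99313029e-02, -2.10244195e-06]), 'ee_pos': array([186.4718517 , 674.34918871, 213.36153719]), 'eef_rot': array([-4.22498261e-01, -3.11285547e+00,  1.49106800e-03]), 'force': array([-0.06784327, -0.69193311,  0.48544853]), 'moment': array([-0.03233373, -0.01461738, -0.02045821]), 'grasp_force': 0.0, 'width': 0.9970830590025779}
```

View pics/top.png

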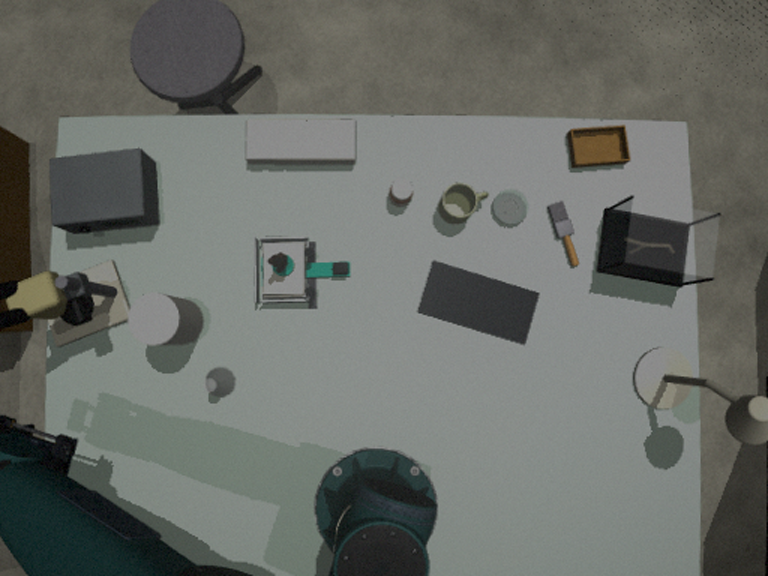

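View pics/scene.png

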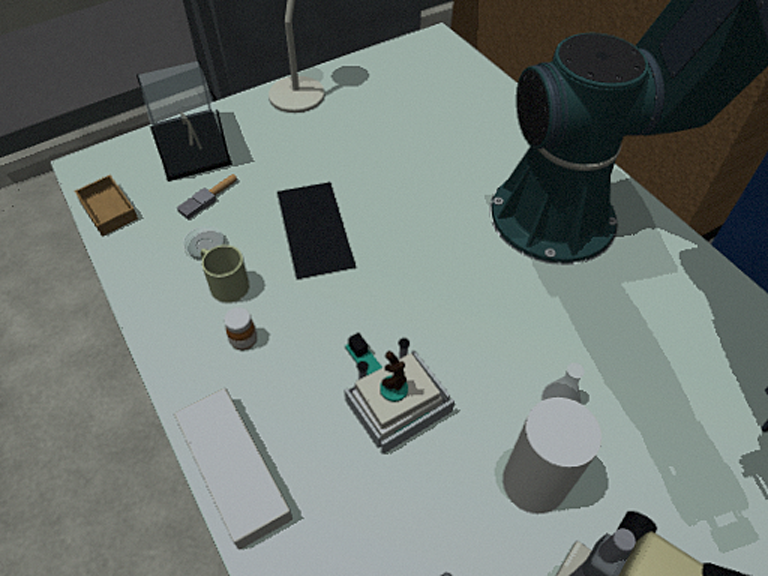

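Top view (1.5x): the stack is at (283,270), the posts at about (311,246) and (311,289), the pull at (341,269) and the mat centre at (478,303). The front of the rack faces image right. Next I turn these into world coordinates.

Run:
```python
from h import *
import pickle
d=pickle.load(open("d.pkl","rb"))
f=d["top"];W=cloud(f);hsv=cv2.cvtColor(f["pixels"],cv2.COLOR_RGB2HSV)
for n,(u,v) in dict(pull=(341,269),tongue=(318,270),stack=(300,262),postA=(311,246),postB=(311,289),mat=(478,303),mug=(460,203),roll=(153,320),flask=(220,382),fenceL=(258,270)).items():
    print(n,W[round(v/1.5),round(u/1.5)].round(1))
# mat
g=f["pixels"].max(2);m=np.zeros(g.shape,np.uint8)
m[170:232,275:362]=(g[170:232,275:362]<90)
n,l,s,c=cv2.connectedComponentsWithStats(m);k=1+np.argmax(s[1:,4])
P=W[l==k];P=P[np.isfinite(P[:,0])];r=cv2.minAreaRect(P[:,:2].astype(np.float32));print("mat",r,np.median(P[:,2]),cv2.boxPoints(r))
# teal
m=(hsv[...,0]>75)&(hsv[...,0]<100)&(hsv[...,1]>120);m[:, :195]=0;m[:,240:]=0;m[:165]=0;m[195:]=0
P=W[m];P=P[np.isfinite(P[:,0])];print("teal",P.min(0),P.max(0),P.mean(0),len(P))
# rack fence box: points z 35..50 in the area
m=np.zeros(g.shape,bool);m[150:215,160:218]=1;m&=(W[...,2]>30)
P=W[m];r=cv2.minAreaRect(P[:,:2].astype(np.float32));print("rack",r)
m=np.zeros(g.shape,bool);m[150:200,203:218]=1;m&=(W[...,2]>60)
for p in W[m]: print(p.round(0),end=' ')
```

```text
pull [560.1  82.3  45.8]
tongue [560.7 137.1   5.8]
stack [571.6 174.6  64.4]
postA [618.6 155.7   3.9]
postB [508.5 148.8  79.2]
mat [ 483.  -246.1    3.3]
mug [ 727.2 -206.2    1. ]
roll [435.2 463.6 213.1]
flask [297.8 352.4  65.7]
fenceL [559.9 279.4  10.2]
mat ((485.32275390625, -246.28134155273438), (269.8961486816406, 131.30343627929688), 72.99305725097656) 2.0136246713270025 [[ 383.07138 -356.12573]
 [ 508.6328  -394.53033]
 [ 587.5741  -136.43695]
 [ 462.0127   -98.03235]]
teal [545.3129884   65.05659156   0.55183066] [579.13973783 191.2575137   69.311258  ] [561.71122825 131.64054466  10.27681438] 168
rack ((560.8020629882812, 215.92236328125), (154.30299377441406, 143.10787963867188), 2.544295310974121)
[610. 165.  61.] [604. 156.  80.] [604. 153.  81.] [604. 150.  79.] [601. 160.  78.] [602. 157.  72.] [601. 153.  78.] [601. 150.  79.] [601. 146.  80.] [597. 163.  83.] [598. 160.  73.] [597. 156.  82.] [597. 153.  80.] [597. 150.  79.] [597. 146.  84.] [594. 163.  78.] [594. 160.  78.] [594. 157.  78.] [593. 153.  83.] [594. 150.  77.] [595. 147.  73.] [590. 163.  80.] [591. 160.  76.] [591. 157.  76.] [591. 153.  78.] [591. 150.  79.] [591. 146.  76.] [588. 160.  75.] [586. 156.  84.] [588. 153.  75.] [587. 150.  77.] [579. 165.  62.] [515. 155.  81.] [515. 152.  77.] [515. 149.  78.] [515. 146.  78.] [512. 159.  84.] [511. 155.  86.] [512. 153.  75.] [512. 149.  81.] [513. 146.  72.] [512. 143.  72.] [509. 159.  75.] [509. 156.  74.] [509. 152.  79.] [509. 149.  79.] [508. 145.  85.] [509. 142.  76.] [505. 159.  79.] [505. 156.  74.] [505. 152.  75.] [505. 149.  76.] [505. 145.  80.] [505. 142.  80.] [502. 159.  78.] [501. 155.  82.] [502. 152.  79.] [502. 149.  82.] [502. 146.  76.] [501. 142.  83.] [498. 156.  78.] [498. 152.  79.] [499. 149.  76.] [498. 145.  77.]
```

```bash
cat >> h.py <<'E'
def ori(deg):
    a=np.radians(deg);c,s=np.cos(a),np.sin(a)
    R=np.array([[c,s,0],[s,-c,0],[0,0,-1]])
    from scipy.spatial.transform import Rotation as Q
    return Q.from_matrix(R).as_rotvec()
def fit(p,o):
    q=arm.inverse_kinematics(p,o);return None if q is None else np.round(q,2)
E
python3 - <<'E'
from h import *
import pickle
p=arm.get_state()["ee_pos"]
for t in (92,-88): print(t,fit([556,60,400],ori(t)),fit([461,-325,20],ori(t-19)))
arm.move_l([p[0],p[1],400],max_speed=250)
t=92
arm.goto([556,75,400],ori(t))
arm.move_l([556,75,250],max_speed=200)
arm.hold(.3)
st=arm.get_state();f=arm.grab_frame("wrist");save("w1",f,s=1.5);pickle.dump((st,f),open("w1.pkl","wb"))
print(f["T_tool_cam"],st["ee_pos"],st["clock"],st["joint_positions"])
E
```

```text
92 [ 0.07 -0.02  1.86  0.    1.3   0.03] [-0.66  0.48  2.06 -0.    0.61 -0.36]
-88 None [-0.66  0.48  2.06  0.    0.61  2.78]
[[ 1.74630631e-03 -9.64752356e-01 -2.63153645e-01  7.39680506e+01]
 [ 9.99998441e-01  1.61605921e-03  7.11396810e-04 -3.68915140e-01]
 [-2.61049877e-04 -2.63154478e-01  9.64753675e-01 -1.71522630e+02]
 [ 0.00000000e+00  0.00000000e+00  0.00000000e+00  1.00000000e+00]] [556.29374873  75.00126435 250.67564425] 4.6917 [ 9.24988565e-02  1.15934043e-01  1.99439771e+00 -1.10809379e-05
  1.03020420e+00  5.76478569e-02]
```

View pics/w1.png

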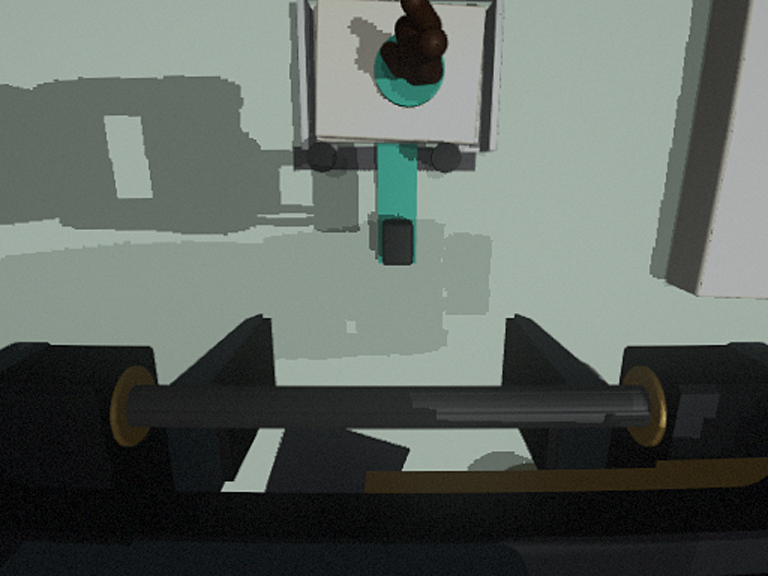

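The wrist view (1.5x) shows the pull's top at (397,237), the posts' tops at (322,157) and (446,157), the tongue between them and the specimen upright. Next I measure the pull, the tongue edges, the posts and the fences.

Run:
```python
from h import *
import pickle
st,f=pickle.load(open("w1.pkl","rb"));W=cloud(f,st);z=W[...,2]
hsv=cv2.cvtColor(f["pixels"],cv2.COLOR_RGB2HSV)
def box(m,n):
    P=W[m];r=cv2.minAreaRect(P[:,:2].astype(np.float32));print(n,len(P),np.round(r[0],1),np.round(r[1],1),round(r[2],2),"z",np.median(P[:,2]).round(1),"mean",P[:,:2].mean(0).round(1));return P
U,V=np.meshgrid(np.arange(512),np.arange(384));U=U*1.5;V=V*1.5
R=lambda a,b,c,d:(U>a)&(U<c)&(V>b)&(V<d)
box(R(370,205,425,275)&(abs(z-40)<5),"pull")
for n,r in (("postL",R(300,135,345,180)),("postR",R(425,135,470,180))): box(r&(abs(z-79)<5),n)
m=R(370,140,425,220)&(hsv[...,0]>75)&(hsv[...,0]<100)&(hsv[...,1]>100)&(abs(z-10)<6)
P=box(m,"tongue")
for v in range(98,146,6):
    k=np.where(m[v])[0]
    if len(k)>5: print(v,W[v,k[0]].round(1),W[v,k[-1]].round(1))
box(R(290,0,510,155)&(abs(z-45)<4)&((U<316)|(U>480)),"fences")
for n,r in (("fL",R(290,0,325,150)),("fR",R(470,0,510,150))):
    P=W[r&(abs(z-45)<3)];p=np.polyfit(P[:,1],P[:,0],1);print(n,len(P),p[0],np.polyval(p,155),P[:,0].min(),P[:,0].max())
```

```text
pull 587 [564.   84.1] [25.1 35.7] 1.91 z 40.6 mean [563.6  84.7]
postL 315 [505.1 151.4] [20.  20.5] 48.0 z 79.7 mean [505.2 151.5]
postR 315 [594.4 154.4] [20.6 20.5] 46.92 z 79.5 mean [594.3 154.5]
tongue 1300 [562.1 132.8] [33.2 64. ] 2.14 z 10.7 mean [561.9 133.7]
98 [544.7 161.7   9.4] [576.7 162.9  10.6]
104 [545.  154.2   9.7] [577.1 155.4  10. ]
110 [545.2 146.7   9.8] [577.5 147.9  10.8]
116 [545.5 139.2  11.2] [577.9 140.4  10.7]
122 [545.7 131.6  11.1] [578.2 132.8  11.3]
128 [546.  123.9  10.8] [578.7 125.   10.2]
134 [546.2 116.    9.8] [579.  117.4  11.2]
140 [546.5 108.3  10.7] [579.5 109.4  10.2]
fences 1151 [560.  212.4] [153.7 106.5] 2.12 z 45.4 mean [560.2 214.4]
fL 552 -0.03997542761412495 488.894521091741 481.44736678394383 491.47029948982885
fR 557 -0.030924151115508277 634.6266835891839 628.2377124070413 638.2810805007383
```

Run:
```python
from h import *
import pickle
st,f=pickle.load(open("w1.pkl","rb"));W=cloud(f,st);z=W[...,2]
m=(z>75)&(W[...,1]>168)&(W[...,1]<290)&(W[...,0]>500)&(W[...,0]<630)
P=W[m];print(P.min(0),P.max(0))
for a in range(75,200,15):
    k=P[(P[:,2]>=a)&(P[:,2]<a+15)]
    if len(k):print(a,len(k),k.min(0).round(),k.max(0).round())
d=pickle.load(open("d.pkl","rb"))
for n in("top","scene"):
    X=cloud(d[n]);m=(X[...,2]>75)&(X[...,1]>150)&(X[...,1]<290)&(X[...,0]>530)&(X[...,0]<580);P=X[m];print(n,P.min(0),P.max(0),P[P[:,2]>120].min(0))
```

```text
[545.44984801 198.08243284  75.53073745] [587.60728194 230.56771949 181.90994842]
75 29 [565. 203.  76.] [576. 206.  89.]
90 187 [545. 202.  90.] [588. 225. 105.]
105 165 [550. 200. 105.] [584. 219. 120.]
120 182 [554. 198. 120.] [580. 230. 135.]
135 207 [555. 200. 135.] [579. 230. 150.]
150 434 [557. 200. 150.] [578. 231. 165.]
165 556 [557. 200. 165.] [581. 229. 180.]
180 45 [569. 204. 180.] [577. 211. 182.]
top [547.84486397 198.37647464  90.65382793] [577.91027727 232.25713943 181.79206995] [556.35622062 198.37647464 120.51707559]
scene [546.51078361 201.03501168  75.77878648] [579.87044421 235.25307638 178.96551794] [554.23731254 201.03501168 120.03657789]
```

Run:
```python
from h import *
o=ori(92.1)
arm.move_l([563.8,81,120],o,max_speed=120)
print(arm.move_l([563.8,81,14],max_speed=60,stop_force=6))
arm.move_gripper(0.0);arm.hold(.3)
s=arm.get_state()
for k in("clock","ee_pos","width","grasp_force","force","moment"):print(k,np.round(s[k],3))
print(s["eef_rot"],o)
```

```text
False
clock 9.2
ee_pos [563.826  80.998  13.988]
width 0.283
grasp_force 30.0
force [ 0.009 -0.799 -0.556]
moment [-0.077 -0.049 -0.165]
[2.18037279e+00 2.26172850e+00 5.89245143e-05] [2.18036069 2.26177622 0.        ]
```

```bash
cat >> h.py <<'E'
d=np.array([np.cos(np.radians(92)),np.sin(np.radians(92)),0]);ry=np.array([-d[1],d[0],0])
P0=np.array([563.826,80.998,14.0])
def rk():  # state in rack coords relative to grasp start: draw, shift, forces
    s=arm.get_state();e=np.array(s["ee_pos"])-P0;F=np.array(s["force"])
    print(f"t{s['clock']:.1f} draw{-e@d:.1f} shift{e@ry:.1f} Fx{F@d:.1f} Fy{F@ry:.1f} Fz{F[2]:.1f} Mz{s['moment'][2]:.2f} g{s['grasp_force']:.0f} w{s['width']:.3f}")
def to(draw,shift,v=20,sf=None,z=0):
    r=arm.move_l(P0-draw*d+shift*ry+[0,0,z],max_speed=v,stop_force=sf);
    if r: print("STOP")
    rk();return r
E
python3 - <<'E'
from h import *
rk()
to(3,0,15,10)
for a,b in((6,3),(9,6),(12,9),(15,11.5)):
    if to(a,b,15,10):break
st=arm.get_state();f=arm.grab_frame("wrist");save("w2",f,s=1.5)
W=cloud(f,st);z=W[...,2]
U,V=np.meshgrid(np.arange(512),np.arange(384))
for x0,x1 in((490,525),(575,612)):
    m=(abs(z-79)<5)&(W[...,0]>x0)&(W[...,0]<x1)&(W[...,1]<168)&(W[...,1]>135);P=W[m];print(len(P),cv2.minAreaRect(P[:,:2].astype(np.float32)))
hsv=cv2.cvtColor(f["pixels"],cv2.COLOR_RGB2HSV)
m=(hsv[...,0]>75)&(hsv[...,0]<100)&(hsv[...,1]>100)&(abs(z-10)<6)
for v in range(60,384,8):
    k=np.where(m[v])[0]
    if len(k)>15: print(v,W[v,k[0]].round(1),W[v,k[-1]].round(1))
E
```

```text
t9.2 draw-0.0 shift-0.0 Fx-0.8 Fy0.0 Fz-0.6 Mz-0.16 g30 w0.283
t9.6 draw3.2 shift0.1 Fx-2.2 Fy0.2 Fz-0.2 Mz0.02 g30 w0.281
t10.0 draw6.1 shift3.1 Fx-1.7 Fy-1.0 Fz-0.4 Mz-0.14 g30 w0.284
t10.4 draw9.1 shift6.1 Fx-0.5 Fy-0.9 Fz-0.2 Mz-0.04 g30 w0.281
t10.8 draw12.2 shift9.2 Fx-0.5 Fy0.3 Fz-0.2 Mz-0.12 g30 w0.278
t11.3 draw15.2 shift11.6 Fx-1.6 Fy-0.4 Fz0.9 Mz-0.12 g30 w0.288
3631 ((505.4299621582031, 151.8165283203125), (21.37505340576172, 21.78382110595703), 43.819915771484375)
3615 ((594.199462890625, 154.76995849609375), (21.532438278198242, 21.77482795715332), 80.20226287841797)
68 [532.  159.7  10.2] [565.6 161.   10.5]
76 [532.2 155.5  11.6] [565.7 156.8  12.1]
84 [532.2 151.5  10.4] [566.  152.8  11.3]
92 [532.3 147.4  10.8] [566.4 148.7   9.8]
100 [532.9 143.2  11.5] [566.6 144.5  10.7]
108 [532.9 139.   10.9] [566.3 140.2  11. ]
116 [533.1 134.7  11.7] [566.6 136.   10.4]
124 [533.  130.3  10.4] [566.9 131.6  10.5]
132 [533.7 126.   10.7] [567.1 127.3  10.3]
140 [533.8 121.6  11.5] [566.8 122.8  10.4]
148 [533.8 117.   10.1] [567.1 118.4  11. ]
156 [533.9 112.6  11.4] [567.5 113.6   9.3]
164 [534.6 108.   11.2] [567.6 109.3  11. ]
172 [534.5 103.2  10.1] [567.3 104.6  11.1]
180 [534.8  99.   12.7] [567.7  99.8  10.7]
188 [534.7  93.7  10.5] [568.   95.   10.5]
196 [534.8  88.9  10.7] [568.2  90.5  11.6]
204 [535.4  84.   10.6] [568.5  85.6  11.8]
```

View pics/w2.png

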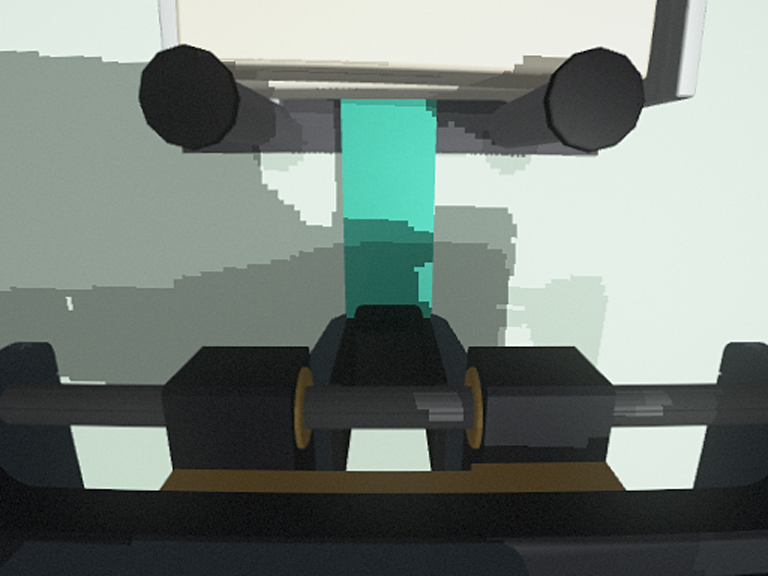

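The plate's axis is within about 0.5 mm of the middle of the gap at (549.8,153), but yawed about 0.4° too far. I trim the yaw and draw in small guarded steps.

Run:
```python
from h import *
arm.move_l(P0-15.2*d+11.4*ry,ori(91.7),max_speed=15);rk()
for a in (18,21,24,27,30,33,36,40,45,50):
    if to(a,11.4,15,7):break
    s=arm.get_state();F=np.array(s["force"])
    if abs(F@ry)>4 or abs(F@d)>10: print("pause");break
```

```text
t11.6 draw15.2 shift11.7 Fx0.6 Fy3.0 Fz3.7 Mz0.22 g30 w0.285
t11.9 draw18.1 shift11.3 Fx1.5 Fy0.4 Fz0.9 Mz0.14 g30 w0.283
t12.2 draw21.2 shift11.3 Fx-0.5 Fy0.4 Fz0.0 Mz0.00 g30 w0.285
t12.6 draw24.2 shift11.4 Fx-1.3 Fy-0.2 Fz-1.0 Mz-0.02 g30 w0.285
t12.9 draw27.2 shift11.4 Fx-0.5 Fy-0.6 Fz-0.7 Mz0.09 g30 w0.284
t13.3 draw30.2 shift11.4 Fx-0.7 Fy-0.2 Fz0.1 Mz0.05 g30 w0.283
t13.6 draw33.2 shift11.4 Fx-1.0 Fy-0.0 Fz0.5 Mz0.05 g30 w0.286
t14.0 draw36.2 shift11.4 Fx-0.2 Fy-0.5 Fz-0.5 Mz0.05 g30 w0.280
t14.4 draw40.2 shift11.4 Fx-2.3 Fy0.3 Fz-0.3 Mz0.07 g30 w0.284
t14.9 draw45.3 shift11.4 Fx-1.7 Fy0.3 Fz-0.1 Mz0.09 g30 w0.286
t15.4 draw50.2 shift11.4 Fx-1.6 Fy-0.6 Fz-0.4 Mz-0.02 g30 w0.283
```

Run:
```python
from h import *
for a in (60,70,80):
    if to(a,11.4,20,7):break
st=arm.get_state();f=arm.grab_frame("wrist");save("w3",f,s=1.3)
W=cloud(f,st);z=W[...,2]
hsv=cv2.cvtColor(f["pixels"],cv2.COLOR_RGB2HSV)
m=(hsv[...,0]>75)&(hsv[...,0]<100)&(hsv[...,1]>100)&(abs(z-10)<6)
for v in range(0,384,8):
    k=np.where(m[v])[0]
    if len(k)>15: print(v,W[v,k[0]].round(1),W[v,k[-1]].round(1))
```

```text
t16.0 draw60.3 shift11.4 Fx-2.1 Fy1.1 Fz-0.2 Mz0.02 g30 w0.283
t16.7 draw70.3 shift11.3 Fx-0.7 Fy-0.5 Fz-0.9 Mz0.02 g30 w0.288
t17.3 draw80.2 shift11.3 Fx-1.3 Fy1.1 Fz0.4 Mz-0.00 g30 w0.286
0 [516.5 127.6  10.6] [585.2 129.3  12. ]
8 [516.2 124.1   9.3] [585.8 126.   10.5]
16 [516.3 120.1  10. ] [586.2 122.3   9.8]
24 [517.2 115.8  11.8] [586.6 118.6   9.4]
32 [516.7 112.4  10. ] [586.  114.3  11. ]
40 [516.7 108.4  10.1] [586.3 110.4  11.2]
48 [518.6 104.7   9.3] [584.4 106.2  12. ]
56 [535.2 100.8  10.7] [568.4 101.8  11.2]
64 [535.2  96.9  10. ] [568.7  97.9  10.7]
72 [535.4  92.7  11.4] [569.   93.9  10.3]
80 [535.4  88.7  11. ] [569.2  89.8  10.4]
88 [536.   84.6  11.4] [569.4  85.7  10.6]
96 [536.   80.4  11. ] [569.1  81.5  10.2]
104 [536.   76.2  11.1] [569.1  77.3  12.3]
112 [536.   72.   10.6] [569.5  73.   10.5]
120 [536.   67.7  10.5] [569.8  68.7  10.4]
128 [536.1  63.3  11.2] [570.   64.4  10.4]
136 [536.7  59.   11.2] [569.6  60.   11.3]
144 [536.7  54.4  10.5] [569.9  55.5  10.4]
152 [536.8  50.   10.9] [570.2  51.   10.7]
160 [536.7  45.3  10. ] [570.4  46.4  10.8]
168 [537.5  40.9  11.5] [570.7  41.8  10.7]
176 [537.5  36.2  11.1] [570.4  36.9   9.9]
184 [537.4  31.2  10.4] [570.7  32.2  10. ]
192 [537.5  26.4  10.5] [570.9  27.5  10.7]
200 [537.5  21.6  10.6] [571.2  22.6  10.5]
```

View pics/w3.png

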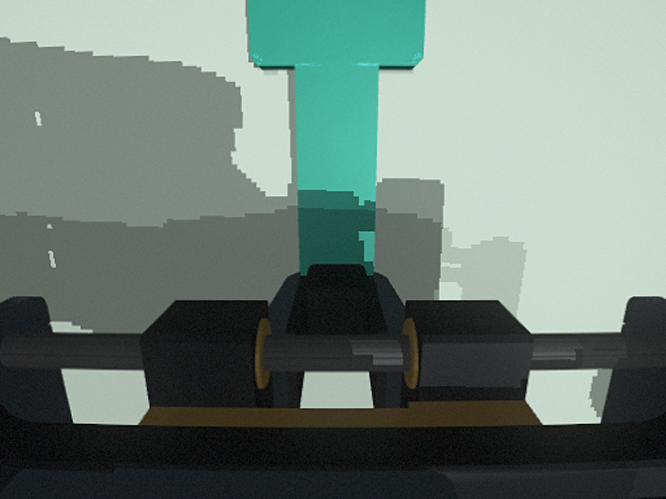

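The picture shows both shoulders clear of the posts, at rows ~60 (world y 104), and the plate straight in the grip. I draw on until the tail is clear.

Run:
```python
from h import *
for a in (90,100,110,120,130,145,160):
    if to(a,11.3,20,7):break
to(160,11.3,20,None,25)
rk()
f=arm.grab_frame("scene");save("s2",f,(200,200,340,320),4);
st=arm.get_state();g=arm.grab_frame("wrist");W=cloud(g,st);z=W[...,2]
hsv=cv2.cvtColor(g["pixels"],cv2.COLOR_RGB2HSV)
m=(hsv[...,0]>75)&(hsv[...,0]<100)&(hsv[...,1]>100)&(W[...,1]<150)
for v in range(0,384,16):
    k=np.where(m[v])[0]
    if len(k)>15: print(v,W[v,k[0]].round(1),W[v,k[-1]].round(1))
```

```text
t18.0 draw90.2 shift11.3 Fx-1.8 Fy0.6 Fz-0.4 Mz0.03 g30 w0.283
t18.7 draw100.2 shift11.3 Fx-3.0 Fy-0.2 Fz-0.3 Mz-0.00 g30 w0.283
t19.3 draw110.2 shift11.2 Fx-1.2 Fy-0.7 Fz-0.3 Mz-0.00 g30 w0.283
t20.0 draw120.1 shift11.3 Fx0.1 Fy-0.2 Fz-0.4 Mz0.05 g30 w0.283
t20.6 draw130.1 shift11.3 Fx-0.0 Fy0.0 Fz-0.2 Mz0.02 g30 w0.283
t21.5 draw145.0 shift11.3 Fx-0.2 Fy-0.4 Fz-1.2 Mz0.02 g30 w0.281
t22.4 draw160.0 shift11.3 Fx-0.2 Fy0.1 Fz-0.1 Mz0.01 g30 w0.285
t23.8 draw160.0 shift11.4 Fx0.3 Fy0.0 Fz-2.0 Mz0.07 g30 w0.286
t23.8 draw160.0 shift11.4 Fx0.3 Fy0.0 Fz-2.0 Mz0.07 g30 w0.286
0 [519.5  47.6  36.4] [588.2  49.9  36. ]
16 [519.1  40.4  35.1] [588.6  42.2  36.5]
32 [519.7  32.4  36. ] [588.8  34.6  35.8]
48 [521.6  24.7  35.4] [587.2  26.6  36.4]
64 [538.1  17.1  36. ] [571.4  18.1  36.6]
80 [538.    9.1  34.9] [571.8  10.   36.7]
96 [538.7   0.7  35.6] [571.7   1.7  37. ]
112 [538.9  -7.7  36.4] [572.2  -6.7  35.8]
128 [538.8 -16.4  35.3] [572.8 -15.3  35.4]
144 [539.5 -25.2  36. ] [572.6 -24.2  35.9]
160 [539.6 -34.3  36. ] [573.2 -33.4  34.9]
176 [540.3 -43.4  36.4] [577.3 -49.9   1.1]
192 [540.3 -53.2  35.7] [573.6 -52.1  35.8]
208 [540.2 -63.5  34.3] [574.1 -61.8  36.3]
336 [500.2 -55.7 155. ] [612.1 -51.5 155.7]
352 [507.5 -55.3 159.7] [606.9 -52.1 159.8]
```

View pics/s2.png

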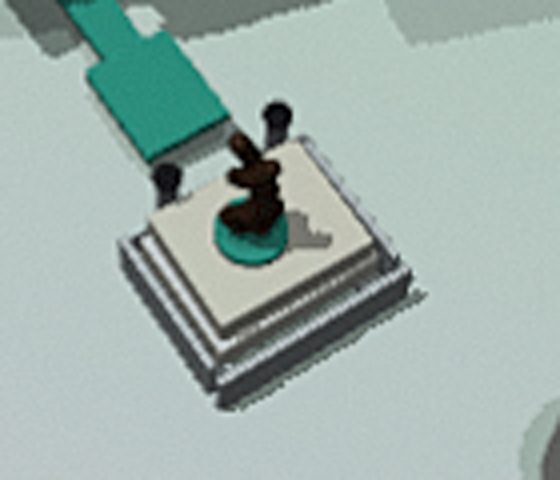

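The scene crop shows the stack upright and seated in the rack, with the specimen at (252,230), and the plate free in front of the posts. Next I carry the plate to the mat.

Run:
```python
from h import *
u=np.array([np.cos(np.radians(73)),np.sin(np.radians(73))])
t=np.array([485.3,-246.3])-85.5*u
p=arm.get_state()["ee_pos"]
arm.move_l([p[0],p[1],70],max_speed=60)
arm.move_l([*t,70],ori(73),max_speed=90);rk()
arm.move_l([*t,24],max_speed=40);arm.hold(.5)
print(arm.get_state()["ee_pos"])
print(arm.move_l([*t,16],max_speed=6,stop_force=2));arm.hold(.3)
print(arm.get_state()["ee_pos"]);rk()
st=arm.get_state();f=arm.grab_frame("wrist");save("w4",f,s=1.3)
f=arm.grab_frame("scene");save("s3",f,(150,90,290,210),4);
```

```text
t27.7 draw405.1 shift117.7 Fx-0.5 Fy-0.1 Fz-1.5 Mz-0.01 g30 w0.284
[ 460.30862727 -328.06814662   24.00858988]
True
[ 460.27916422 -328.0259328    16.98118407]
t30.9 draw405.2 shift117.8 Fx0.3 Fy1.8 Fz5.8 Mz-0.00 g30 w0.281
```

View pics/s3.png

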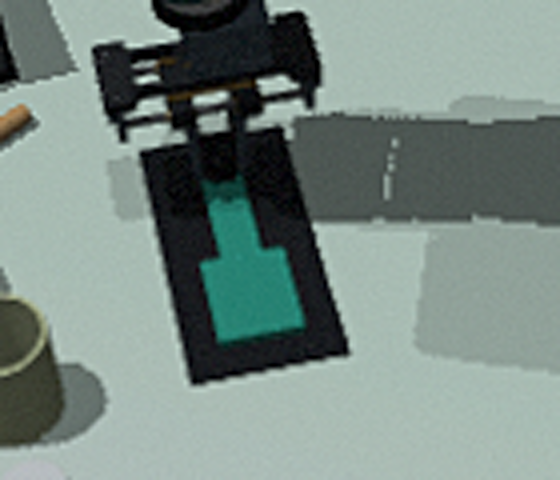

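View pics/w4.png

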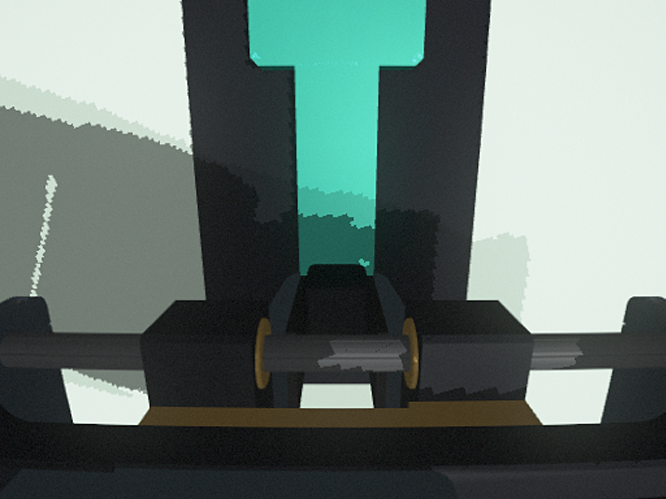

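Both views show the plate flat, aligned and centred on the mat: scene crop (250,270), margins even on both sides. Contact is at TCP z 17, as expected. I release and back off.

Run:
```python
from h import *
arm.move_gripper(0.7)
p=arm.get_state()["ee_pos"]
arm.move_l([p[0],p[1],60],max_speed=50);arm.move_l([p[0],p[1],300],max_speed=150);arm.hold(1)
st=arm.get_state();f=arm.grab_frame("wrist");W=cloud(f,st)
hsv=cv2.cvtColor(f["pixels"],cv2.COLOR_RGB2HSV)
m=(hsv[...,0]>75)&(hsv[...,0]<100)&(hsv[...,1]>100)&(W[...,2]<25)
print(cv2.minAreaRect(W[m][:,:2].astype(np.float32)),np.nanpercentile(W[m][:,2],[2,50,98]));rk()
f=arm.grab_frame("scene");save("s4",f,s=1.5)
```

```text
((485.4603271484375, -244.13552856445312), (212.45941162109375, 72.87577056884766), 72.9974594116211) [ 4.1929447  13.69526624 15.51615093]
t35.5 draw404.9 shift118.2 Fx-0.5 Fy0.0 Fz-0.2 Mz-0.06 g0 w0.698
```

View pics/s4.png

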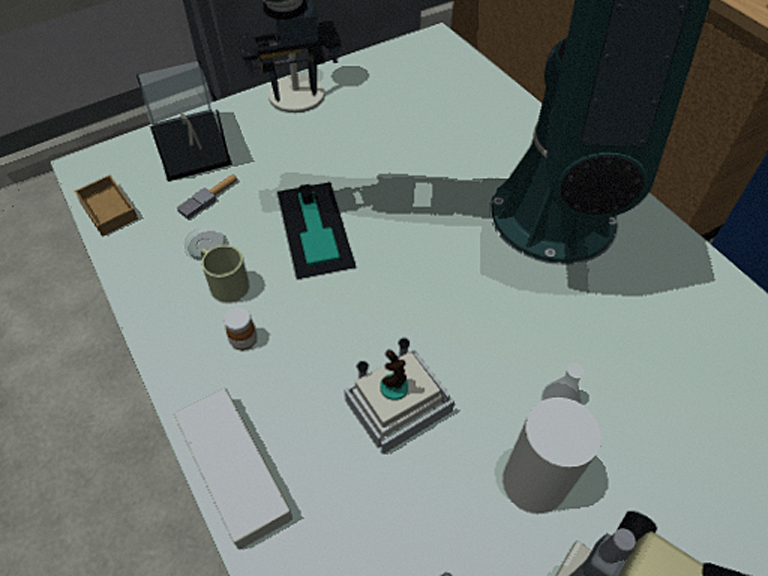

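The plate lies centred and aligned on the mat at (315,230). The stack stands in the rack at (397,400), and nothing else on the bench has moved.

```bash
python3 -c "
from station import arm
print(arm.sign_off())"
```

```text
the job is handed in; nothing more can be done
None
```

The plate was drawn out between the posts with under about 4 N at the wrist and lies flat, lengthwise and wholly on the mat, the stack still stands in the rack, nothing else was moved, and the job was handed in at about 36 s.

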